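Mark the knob's drill spot on a drawer front with the automatic centre punch

TASK

Take the spring-loaded centre punch out of the bit block, set its point in the middle one of the three bushings of the drilling template and press it straight down until you feel its hidden spring snap, without ramming it against its stop, to mark the drill spot for the new knob. Then put the punch back in its hole in the bit block, standing all the way down, and let go; do not shift the drawer front or disturb the other things on the worktop.

Things in the scene. Friction and masses are not known exactly. Their poses are not given: they have to be found in the camera images.
- punch: the automatic centre punch: a steel cylinder 16 mm in diameter, 95 mm long, with dark knurled bands, about 0.15 kg, upright in the bit block. Origin: centre of the sleeve's lower end; z up its axis (flat top at 95 mm). A dark point, 5 mm thick, its last 4 mm tapering, sticks out 18 to 28 mm below the sleeve (it is clamped in a collet; the length differs each time and is not measured)
- punch_plunger (a joint): how far the point is pushed up into the sleeve, 0 (out) to 8.5 mm (stop). Resistance: 3 to 4 N at first, rising to about 11 N near 6 mm; then the hidden spring snaps and within 2 mm the force falls to about 5 N. At 8.5 mm the punch is solid and the force shoots up. The mark is made once the spring has snapped, past 6.5 mm; lifted, the point springs out again
- spot (a point): the drill spot: on the drawer front's top face, 18 mm above the worktop, at the centre of the middle bushing; axes as the drawer front's. The bushing is a dark steel ring, 16 mm outside, 8 mm bore; its open top is 6 mm above this point, its floor is the hard wood
- drawer_front: a loose wooden drawer front lying flat, 130 (x) by 280 (y) by 18 mm, 0.8 to 1 kg. On its top is taped the drilling template, an aluminium bar 44 (x) by 200 (y) by 3 mm with three equal steel bushings in a row at y = -48, 0 and +48 mm, each standing 3 mm proud of the bar. Origin: centre of the underside, z up
- block_seat (a point): the punch's hole in the bit block: centre of the ledge on which the sleeve's end rests, 30 mm above the worktop; axes as the block's. The hole is 19 mm wide, 25 mm deep to the ledge; a 9 mm square bore below takes the point. The dark wooden block, 120 (x) by 60 (y) by 55 mm, is fixed, its middle 35 mm to the hole's +x side; bits stand up to 22 mm out of its top from 38 mm to the +x side on
- knob: a dark metal drawer knob, 32 mm across and 28 mm high, standing on the worktop; origin at the centre of its foot. Leave alone
- tape_measure: a grey tape measure, 62 by 36 by 60 mm high; origin at the centre of its underside. Leave alone
- screwdriver: a screwdriver with a wooden handle, 200 mm long, lying on the worktop. Leave alone
- try_square: a try square, wooden stock 110 mm and steel blade 100 mm, lying flat. Leave alone
Not all that is in view belongs to the job. What is meant by the punch is not blue, and is the smaller of those in its own colour.

How it is judged:
On the way, in this order (a step that is already met when the one before it is completed fails the run):
1. the punch has been lifted clear of the bit block (z of punch in the frame of block_seat above 0.05 m), for 0.1 s.
2. with its point in the middle bushing and upright within 6 degrees, the punch is pressed until its spring has snapped (point pushed in more than 6.5 mm) (value of joint punch_plunger above 0.0065 m and horizontal distance between punch and spot below 0.0035 m and angle between punch's own z axis and vertical below 0.105 rad), for 0.02 s.
At the end, for the whole second after the job is handed in: The mark made, the punch stands released and at rest in its hole in the bit block, its sleeve within 4 mm of the ledge and of the hole's axis and upright within 7 degrees, and the drawer front lies within 6 mm of where it was (horizontal distance between punch and block_seat below 0.004 m and z of punch in the frame of block_seat below 0.004 m and angle between punch's own z axis and vertical below 0.12 rad and linear speed of punch below 0.02 m/s and distance of drawer_front from where it was at the start of the episode below 0.006 m); the robot touches nothing.
It fails at once if the punch presses on the drawer front or its template with more than 20 N (contact force between punch and drawer_front above 20 N).
It fails at once if the punch is fired anywhere but in the middle bushing (value of joint punch_plunger above 0.0065 m and horizontal distance between punch and spot above 0.012 m).
It fails at once if the drawer front is shifted by more than 6 mm (distance of drawer_front from where it was at the start of the episode above 0.006 m).
It fails at once if one of the other things is moved by more than 30 mm (distance of any of knob, tape_measure, screwdriver, try_square from where it was at the start of the episode above 0.03 m).
It also fails if it takes over 48 s, if anything falls off the work surface, if the arm or the gripper's body presses on something with over 40 N, if the wrist force passes 120 N, or if a joint passes its speed limit or range.

ROBOT

A 6-joint arm with a two-finger parallel gripper is mounted at the origin on the work surface. World frame = base frame: x ahead of the robot, y to its left, z up, the work surface at z = 0. Lengths are in m, angles in rad, forces in N, time in s.
With the tool pointing down it reaches from about 0.275 to 0.75 m from the base axis. Payload 10.2 kg.
Tool frame: the origin (TCP) lies on the mounting face of the last link; the fingertips stand 166 mm ahead of it and the grasp point (between the pads) lies 147 mm ahead of it; z points along the fingers, y is the line along which they close (so a half turn about z gives the same grasp; the last joint's range is limited). The gripper opens to 88 mm and grips with 3 to 60 N. Pads are 18 mm wide; open, the fingers measure 123 mm over their backs; the gripper's body (75 mm by 187 mm) begins 45 mm behind the grasp point.
Start: joints at [-1.327, 0.313, 1.498, -0, 1.331, -0.223], TCP at [0.236, -0.469, 0.405] pointing down, gripper open.
Joint ranges: [-2.94, 2.94], [-0.97, 2.17], [0.19, 2.56], [-1.23, 4.37], [0.02, 3.11], [-2.88, 2.88]. Speed limits (rad/s): [2.39, 2.39, 3.01, 3.14, 3.14, 3.14].

INTERFACE

Orientations are given as a 3x3 rotation matrix whose columns are the frame's x, y, z axes.
In Python, from bench import * gives the robot as it stands.
- The arm moves only by the shell command python3 -m jog 'ROWS' [FORCE]. ROWS is a JSON object of lists of equal length, an entry for each row: "grip": the opening, from 0 (shut) to 1 (fully open); "translation": the shift along the world's x, y, z in m, a list of three; "angular": the turn, a rotation vector about the world's x, y, z in rad, a list of three. A call has 1 to 10 rows; each row shifts and turns the commanded pose from where the row before left it; what a row does not reach is not made up. A row lasts 1/10 s, in which the tool goes at most 50 mm and 8.59 degrees, less where a joint would pass 70% of its speed; a pose out of reach is approached as far as the arm can. A call is refused whole if a number of a shift passes 0.05 or a number of a turn 0.15, either way. A call with a gripper value outside its range is refused whole. The fingers move at their own pace and stop on an object; FORCE is the grip in N (left out, the last holds). Time passes only in rows, so rows that do not move let the fingers close. It gives the time, the measured TCP pose, the force, the opening and the grip force at its end, in the units of the state.
- get_obs(): the state, without advancing time (a new reading comes with each control period).
- read_camera(name): name is "scene" or "top"; returns a dict with "pixels" (420x560x3 uint8, red, green, blue), "K" (3x3 intrinsics, pixels), "position" and "rotation" of the camera in the world. Camera axes: x right, y up, looking along -z (the intrinsics and any distortion apply to the point x, -y, -z); pixel columns grow to the right and rows downward; lengths in m; the calibration is good to about 2 mm. A picture is of the moment at which its call begins. There is no depth.
- sign_off(): hands the job in; it is judged then, once.
The state is a dict: "time": time; "joint_pos": joint angles; "qvel": joint speeds; "joint_efforts": joint torques, N m; "ee_pos": TCP position; "eef_rot": TCP orientation; "contact_force": force on the tool from outside, world axes, zero at the start; "torque": the same for the moment, N m; "opening": opening from 0.0 (shut) to 1.0 (fully open); "grip_force": force on a finger pad.
Only numpy, scipy, OpenCV 4.12 (cv2) and the standard library are available. Lean on these libraries where they do the work, as an engineer would, in place of code of your own. Each camera call takes 0.05 s, during which the arm holds its last target. There are 200 camera calls.

## Working session

There is one attempt and no reset: what is moved stays moved. The work goes in short steps, Python scripts to look and compute and a shell command to move; the robot and the scene stay as the last step left them, time stands still between calls to the robot, and variables do not carry over. Pictures are saved under pics/ and viewed, at most 10 in all, crops included, and the job is handed in when it is done.

```bash
mkdir -p pics; cat > h.py <<'E'
from bench import *
import numpy as np, cv2, json
def snap(n):
    c=read_camera(n); cv2.imwrite(f'pics/_{n}.png',c['pixels'][:,:,::-1])
    np.savez(f'pics/_{n}.npz',K=c['K'],p=c['position'],R=c['rotation'],px=c['pixels'],d=np.array(c.get('distortion',[0.]*5),float)); print(n,[k for k in c]); return c
def ray(n,u,v):
    c=np.load(f'pics/_{n}.npz'); a=cv2.undistortPoints(np.array([[[u,v]]],float),c['K'],c['d'])[0,0]
    return c['p'],c['R']@np.array([a[0],-a[1],-1])
def at(n,u,v,z):
    p,d=ray(n,u,v); return (p+d*(z-p[2])/d[2]).round(4)
def proj(n,X):
    c=np.load(f'pics/_{n}.npz'); q=c['R'].T@(np.array(X)-c['p']); q=np.array([q[0],-q[1],-q[2]])
    return cv2.projectPoints(q[None],np.zeros(3),np.zeros(3),c['K'],c['d'])[0].ravel().round(1)
def crop(n,out,u0,v0,u1,v1,s):
    im=cv2.imread(f'pics/_{n}.png')[v0:v1,u0:u1]; cv2.imwrite(f'pics/{out}.png',cv2.resize(im,None,fx=s,fy=s,interpolation=cv2.INTER_CUBIC))
E
python3 - <<'E'
from h import *
a=snap('top');b=snap('scene')
for c in(a,b):print(c['K'],c['position'],c['rotation'],{k:c[k] for k in c if k not in('pixels','K','position','rotation')})
s=get_obs();print(s)
crop('top','top0',0,0,560,420,1.4);crop('scene','scene0',0,0,560,420,1.4)
E
```

```text
top ['pixels', 'K', 'position', 'rotation']
scene ['pixels', 'K', 'position', 'rotation']
[[479.9306082    0.         275.0407753 ]
 [  0.         479.9306082  204.80527596]
 [  0.           0.           1.        ]] [ 0.40511548 -0.07339433  1.39825879] [[-0.00303723  0.99818974 -0.06006686]
 [-0.999988   -0.00280089  0.00401836]
 [ 0.00384284  0.06007835  0.99818627]] {}
[[452.38399588   0.         281.48849673]
 [  0.         452.38399588 205.66304472]
 [  0.           0.           1.        ]] [ 0.87626342 -0.39862747  0.90249558] [[ 0.65653122 -0.65312954  0.3773441 ]
 [ 0.75423905  0.56213017 -0.33931274]
 [ 0.00949867  0.50737705  0.8616718 ]] {}
{'time': 0.1, 'joint_pos': array([-1.32739090e+00,  3.13406320e-01,  1.49831374e+00, -1.32874522e-05,
        1.33096667e+00, -2.23424150e-01]), 'qvel': array([ 0.00037205, -0.00244837, -0.00294302, -0.00127076,  0.00053706,
        0.00105946]), 'joint_efforts': array([ 1.53466393e-03, -4.02815151e+01, -2.52642524e+01,  6.95128273e-02,
        3.42512818e-02, -5.03334172e-05]), 'ee_pos': array([ 0.2362524 , -0.4688181 ,  0.40422974]), 'eef_rot': array([[ 8.92998254e-01,  4.50060043e-01, -2.76208567e-04],
       [ 4.50060069e-01, -8.92997656e-01,  1.05871365e-03],
       [ 2.29831110e-04, -1.06973989e-03, -9.99999401e-01]]), 'contact_force': array([ 0.4945743 , -0.61803068,  1.0993944 ]), 'torque': array([ 0.02817043, -0.0068743 , -0.04491797]), 'grip_force': 0.0, 'opening': 0.9976891539776253}
```

View pics/top0.png

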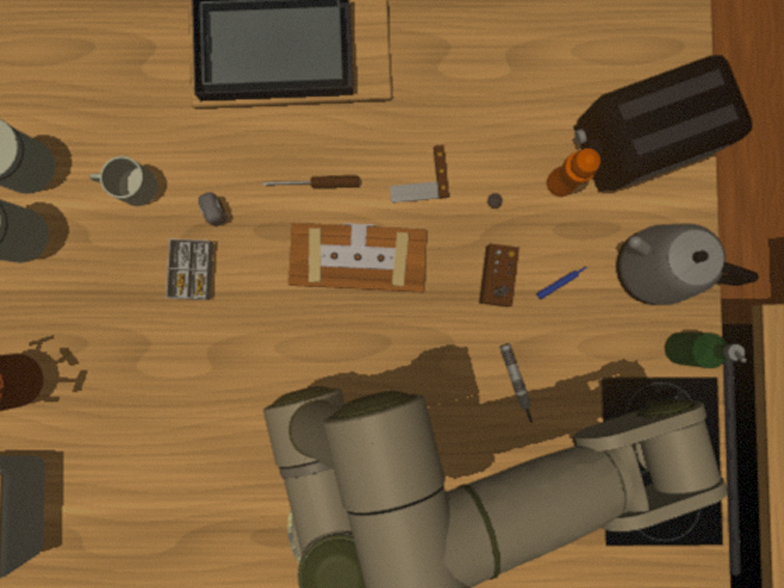

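View pics/scene0.png

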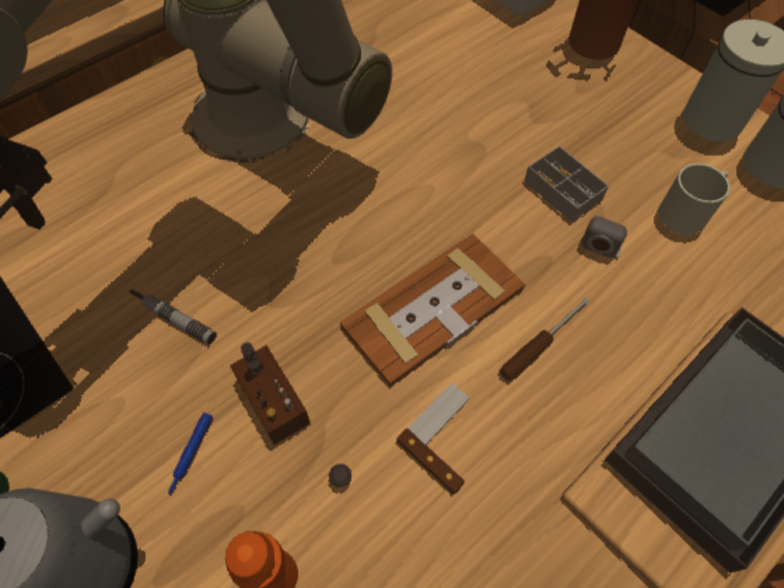

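Top view (800-wide picture): there are three punch-like things. One is blue and lying at (562,283), one is large, grey and lying at (516,382), and one is grey, upright in the bit block at (501,290), which is (250,360) in the scene view. The upright one fits: it isn't blue, it's the smaller of the greys, and it stands in the block. The drawer front's middle bushing is at about (358,257). I'll confirm with crops.

```bash
python3 - <<'E'
from h import *
import cv2
crop('scene','a',150,230,230,330,6);crop('top','b',325,165,385,225,7)
a=cv2.imread('pics/a.png');b=cv2.imread('pics/b.png')
crop('top','c1',200,155,310,213,7)
h=np.zeros((600,480+0+300,3),np.uint8);h[:600,:480]=a
b=cv2.resize(b,(300,300),interpolation=cv2.INTER_CUBIC);h[:300,480:]=b
cv2.imwrite('pics/ab.png',h)
E
```

```text
(no output)
```

View pics/ab.png

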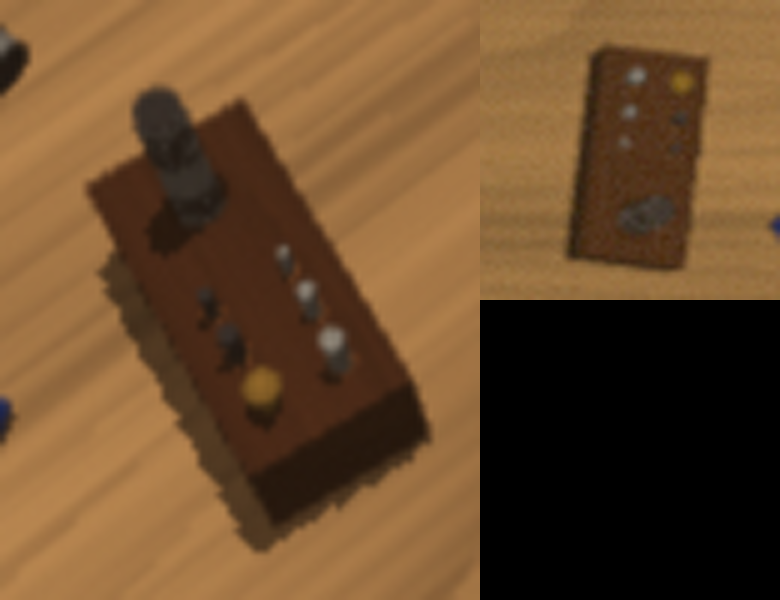

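View pics/c1.png

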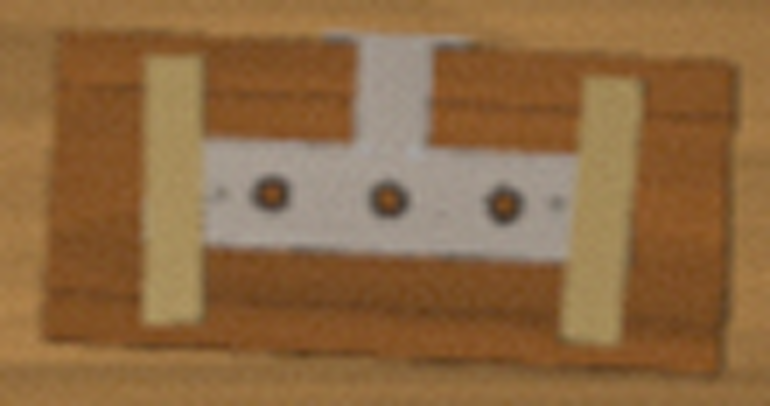

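The crop confirms it: the grey upright punch stands at the near end of the block, with its top at crop (158,103) and its base at about (202,210). The bits stand on the far side. The bushings are at (271,194), (388,200) and (504,205) in the drawer crop.

```bash
python3 - <<'E'
from h import *
S=lambda x,y:(150+(x+.5)/6-.5,230+(y+.5)/6-.5)
B=lambda x,y:(325+(x-480+.5)/5-.5,165+(y+.5)/5-.5)
C=lambda x,y:(200+(x+.5)/7-.5,155+(y+.5)/7-.5)
print('punch top s',at('scene',*S(158,106),.125),'t',at('top',*B(658,208),.125), 'base t',at('top',*B(630,222),.055),'s base',at('scene',*S(199,211),.06))
for q in[(88,187),(243,100),(412,380),(248,473)]:print('blk s',at('scene',*S(*q),.055))
for q in[(607,48),(708,58),(685,268),(577,258)]:print('blk t',at('top',*B(*q),.055))
P=[at('top',*C(*q),.022) for q in[(271,194),(388,200),(504,205)]];print('bush t',P,np.mean(P,0))
im=cv2.imread('pics/_scene.png');g=cv2.cvtColor(im,6)
crop('scene','s1',240,165,380,275,5.5)
E
```

```text
punch top s [ 0.4745 -0.3033  0.125 ] t [ 0.4774 -0.305   0.125 ] base t [ 0.4735 -0.3019  0.055 ] s base [ 0.4819 -0.3069  0.06  ]
blk s [ 0.4479 -0.3296  0.055 ]
blk s [ 0.4555 -0.2714  0.055 ]
blk s [ 0.5736 -0.288   0.055 ]
blk s [ 0.5642 -0.3461  0.055 ]
blk t [ 0.5717 -0.2902  0.055 ]
blk t [ 0.5659 -0.347   0.055 ]
blk t [ 0.4476 -0.3324  0.055 ]
blk t [ 0.4534 -0.2719  0.055 ]
bush t [array([0.5532, 0.0267, 0.022 ]), array([ 0.5506, -0.0214,  0.022 ]), array([ 0.5484, -0.0691,  0.022 ])] [ 0.55073333 -0.02126667  0.022     ]
```

View pics/s1.png

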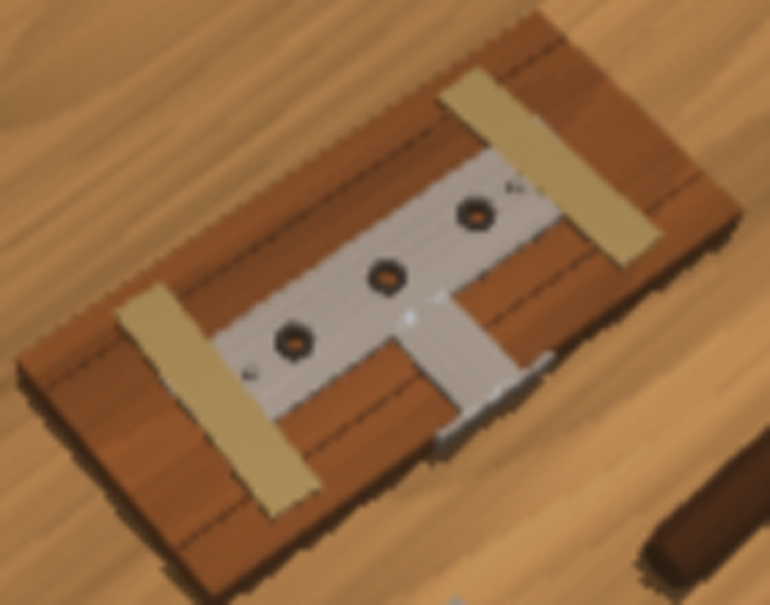

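```bash
python3 -m jog '{"grip":[1,1,1,1,1,1,1,1,1,1],"translation":[[0.04,0.0274,-0.01],[0.04,0.0274,-0.01],[0.04,0.0274,-0.01],[0.04,0.0274,-0.01],[0.04,0.0274,-0.01],[0.0395,0.0274,-0.01],[0,0,0],[0,0,-0.03],[0,0,-0.03],[0,0,0]],"angular":[[0,0,0],[0,0,0],[0,0,0],[0,0,0],[0,0,0],[0,0,0],[0,0,0],[0,0,0],[0,0,0],[0,0,0]]}' 30
python3 - <<'E'
from h import *
D=lambda x,y:(240+(x+.5)/5.5-.5,165+(y+.5)/5.5-.5)
P=[at('scene',*D(*q),.022) for q in[(294,341),(387,277),(476,214)]];print('bush s',P,np.mean(P,0))
E
```

```text
time: 1.1
ee_pos: [0.4749, -0.3042, 0.2813]
eef_rot: [[0.893, 0.45, -0.005], [0.45, -0.893, 0.005], [-0.002, -0.007, -1.0]]
contact_force: [-0.5, -0.4, 0.8]
opening: 0.998
grip_force: 0.0
bush s [array([ 0.5476, -0.0677,  0.022 ]), array([ 0.5503, -0.0195,  0.022 ]), array([0.5524, 0.0286, 0.022 ])] [ 0.5501     -0.01953333  0.022     ]
```

```bash
python3 -m jog '{"grip":[1,1,1,0.5,0.1,0,0,0,0,0],"translation":[[0.0003,-0.0003,-0.02],[0,0,-0.014],[0,0,0],[0,0,0],[0,0,0],[0,0,0],[0,0,0],[0,0,0],[0,0,0],[0,0,0]],"angular":[[0,0,0],[0,0,0],[0,0,0],[0,0,0],[0,0,0],[0,0,0],[0,0,0],[0,0,0],[0,0,0],[0,0,0]]}' 30
```

```text
time: 2.1
ee_pos: [0.4761, -0.3047, 0.2507]
eef_rot: [[0.893, 0.45, -0.0], [0.45, -0.893, -0.0], [-0.0, -0.0, -1.0]]
contact_force: [0.8, -0.8, 0.0]
opening: 0.387
grip_force: 0.0
```

```bash
python3 -m jog '{"grip":[0,0,0,0,0,0,0,0],"translation":[[0,0,0],[0,0,0],[0,0,0],[0,0,0],[0,0,0],[0,0,0],[0,0,0],[0,0,0]],"angular":[[0,0,0],[0,0,0],[0,0,0],[0,0,0],[0,0,0],[0,0,0],[0,0,0],[0,0,0]]}' 40
```

```text
time: 2.9
ee_pos: [0.4761, -0.3048, 0.2507]
eef_rot: [[0.893, 0.45, 0.0], [0.45, -0.893, -0.0], [0.0, 0.0, -1.0]]
contact_force: [0.2, -0.9, -0.7]
opening: 0.168
grip_force: 39.9
```

```bash
python3 -m jog '{"grip":[0,0,0,0,0,0,0,0],"translation":[[0,0,0.01],[0,0,0.015],[0,0,0.02],[0,0,0.02],[0,0,0.02],[0,0,0.015],[0,0,0],[0,0,0]],"angular":[[0,0,0],[0,0,0],[0,0,0],[0,0,0],[0,0,0],[0,0,0],[0,0,0],[0,0,0]]}'
```

```text
time: 3.7
ee_pos: [0.4759, -0.3046, 0.3505]
eef_rot: [[0.893, 0.45, -0.0], [0.45, -0.893, 0.0], [-0.0, -0.0, -1.0]]
contact_force: [-0.8, -0.1, -1.9]
opening: 0.167
grip_force: 39.9
```

```bash
python3 -m jog '{"grip":[0,0,0,0,0,0,0,0,0,0],"translation":[[0.0093,0.0355,0],[0.0093,0.0355,0],[0.0093,0.0355,0],[0.0093,0.0355,0],[0.0093,0.0355,0],[0.0093,0.0355,0],[0.0093,0.0355,0],[0.0093,0.0355,-0.02],[0,0,-0.04],[0,0,0]],"angular":[[0,0,0],[0,0,0],[0,0,0],[0,0,0],[0,0,0],[0,0,0],[0,0,0],[0,0,0],[0,0,0],[0,0,0]]}'
python3 - <<'E'
from h import *
snap('top');snap('scene');o=get_obs();print(o['time'],o['ee_pos'],o['joint_pos'])
print(proj('scene',[.5504,-.0204,.022]),proj('scene',[.5504,-.0204,.07]))
u,v=proj('scene',[.5504,-.0204,.04]).astype(int)
crop('scene','s2',u-45,v-50,u+45,v+35,7)
E
```

```text
time: 4.7
ee_pos: [0.5493, -0.0197, 0.2857]
eef_rot: [[0.892, 0.451, -0.01], [0.451, -0.892, 0.003], [-0.008, -0.007, -1.0]]
contact_force: [-1.1, -0.9, -1.8]
opening: 0.17
grip_force: 40.0
top ['pixels', 'K', 'position', 'rotation']
scene ['pixels', 'K', 'position', 'rotation']
4.8 [ 0.55046259 -0.02111224  0.29070235] [-2.51041834e-01  4.82436387e-01  1.56651054e+00 -1.13343380e-04
  1.09440823e+00  8.53387539e-01]
[309.7 215.2] [311.1 204.2]
```

View pics/s2.png

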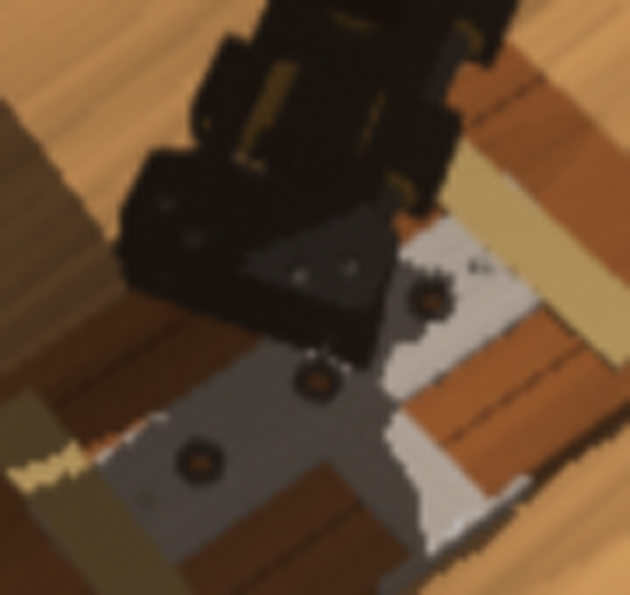

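Scene crop: the near finger hides the punch, and the middle bushing is at (318,380), where the projection predicted it. I'll turn the wrist so the camera can see the punch.

```bash
python3 -m jog '{"grip":[0,0,0,0,0,0,0,0,0,0],"translation":[[0,0,0],[0,0,0],[0,0,0],[0,0,0],[0,0,0],[0,0,0],[0,0,0],[0,0,0],[0,0,0],[0,0,0]],"angular":[[0,0,0.15],[0,0,0.15],[0,0,0.15],[0,0,0.15],[0,0,0.15],[0,0,0.15],[0,0,0.15],[0,0,0.15],[0,0,0],[0,0,0]]}'
python3 - <<'E'
from h import *
snap('scene');o=get_obs();e=o['ee_pos'];print(o['time'],e,o['eef_rot'])
u0,v0=265,150
for dx in[(0,0)]:
  for z in(e[2]-.2207,e[2]-.2207-.018,e[2]-.2207-.028): print(z,(proj('scene',[e[0],e[1],z])-[u0,v0])*8+3.5)
crop('scene','s3',u0,v0,u0+90,v0+75,8)
E
```

```text
time: 5.8
ee_pos: [0.5506, -0.0213, 0.292]
eef_rot: [[-0.091, 0.996, 0.002], [0.996, 0.091, -0.0], [-0.001, 0.002, -1.0]]
contact_force: [-0.6, -0.8, -1.6]
opening: 0.173
grip_force: 40.0
scene ['pixels', 'K', 'position', 'rotation']
5.85 [ 0.55055902 -0.02120285  0.29166782] [[-9.15179272e-02  9.95802526e-01  1.34064675e-03]
 [ 9.95803328e-01  9.15184410e-02 -3.26853499e-04]
 [-4.48175440e-04  1.30510754e-03 -9.99999048e-01]]
0.0709678172154018 [370.7 437.9]
0.052967817215401794 [366.7 471.5]
0.0429678172154018 [364.3 489.9]
```

View pics/s3.png

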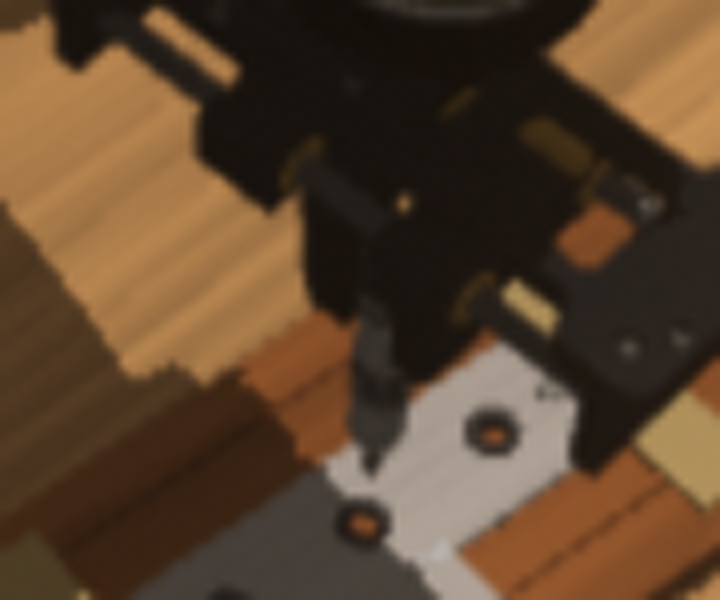

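Crop: the punch is clearly visible. The sleeve's end is at about (377,440), the point's tip at (372,475), and the middle bushing at (363,525). The point therefore sticks out about 18–20 mm and is nearly above the bushing. I'll lower it and check close up.

```bash
python3 -m jog '{"grip":[0,0,0,0],"translation":[[0,0.0003,-0.01],[0,0,-0.008],[0,0,0],[0,0,0]],"angular":[[0,0,0],[0,0,0],[0,0,0],[0,0,0]]}'
python3 - <<'E'
from h import *
snap('scene');o=get_obs();e=o['ee_pos'];print(e,o['contact_force'])
u0,v0=290,190
sb=e[2]-.2207
for z in(sb,sb-.018,sb-.02,sb-.022): print(z,(proj('scene',[e[0],e[1],z])-[u0,v0])*14+6.5)
for z in(.018,.024): print('spot',z,(proj('scene',[.5501,-.0195,z])-[u0,v0])*14+6.5)
crop('scene','s4',u0,v0,u0+50,v0+40,14)
im=cv2.imread('pics/s4.png');cv2.imwrite('pics/s4.png',(255*(im/255.)**.5).astype(np.uint8))
E
```

```text
time: 6.25
ee_pos: [0.5505, -0.0204, 0.2724]
eef_rot: [[-0.095, 0.995, -0.001], [0.995, 0.095, 0.0], [0.0, -0.001, -1.0]]
contact_force: [-0.9, 0.1, -1.5]
opening: 0.172
grip_force: 40.0
scene ['pixels', 'K', 'position', 'rotation']
[ 0.55052132 -0.02044552  0.27267864] [-0.0166707  -0.35593405 -1.64410234]
0.05197864201146474 [294.9 265.5]
0.033978642011464735 [287.9 322.9]
0.031978642011464734 [286.5 328.5]
0.02997864201146474 [285.1 335.5]
spot 0.018 [283.7 367.7]
spot 0.024 [286.5 348.1]
```

View pics/s4.png

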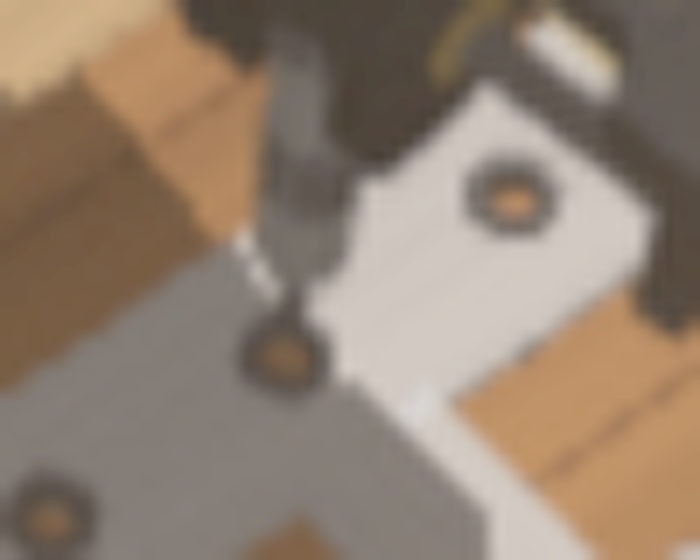

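Close-up: the ring centre is at (285,353), which matches the projection (286,354). The point comes down at about (292,305) and the sleeve's end at about (303,245). I'll check raw pixel profiles for the small sideways offset.

```bash
python3 - <<'E'
from h import *
g=np.load('pics/_scene.npz')['px'].sum(2)//3
print('    ',*range(302,322))
for v in range(195,221):print(v,g[v,302:322])
e=get_obs()['ee_pos']
for z in(.07,.052,.04,.034,.03):print(z,proj('scene',[e[0],e[1],z]))
print(proj('scene',[.5501,-.0195,.024]))
E
```

```text
302 303 304 305 306 307 308 309 310 311 312 313 314 315 316 317 318 319 320 321
195 [83 82 80 77 65 45 52 48 45 44 40 27 20 18 19 19 20 19 23 33]
196 [81 79 76 65 62 65 65 52 47 48 46 30 19 19 19 20 20 20 20 24]
197 [78 74 64 59 67 70 61 49 48 50 47 29 18 18 19 20 19 20 20 21]
198 [65 63 68 69 72 70 58 47 48 49 47 27 18 18 19 19 19 19 20 36]
199 [61 67 71 71 72 70 54 41 46 49 48 28 19 19 19 19 20 21 36 83]
200 [ 69  72  72  72  73  73  52  33  41  48  46  37  25  20  19  20  22  41
  83 136]
201 [ 72  72  72  74  76  75  48  30  34  38  36  37  32  26  22  25  46 104
 138 151]
202 [ 68  73  75  77  78  77  49  31  34  32  32  32  29  38  55  64 106 142
 152 153]
203 [ 49  71  77  79  80  75  46  32  35  31  30  31  30  66 131 137 144 152
 153 156]
204 [ 38  51  76  79  78  74  52  41  37  32  31  30  33  77 146 152 153 155
 157 155]
205 [ 38  44  72  78  78  78  56  47  42  37  37  37  51  99 148 154 156 156
 155 153]
206 [ 36  38  50  73  82 104  57  48  48  48  47  47  60 118 152 156 156 154
 153 154]
207 [ 36  36  42  57  78 127  65  49  50  50  50  49  62 127 153 154 153 153
 154
[... 547 characters left out ...]
3  60  35  28  32  35  30  35  75 149 156 158 159 160 160
 160 161]
215 [ 62  62  63  61  53  30  28  36  39  36  28  61 150 159 159 160 160 161
 160 160]
216 [ 63  63  62  62  57  33  29  30  34  34  31  60 145 155 158 160 161 161
 160 158]
217 [ 62  62  62  62  61  48  37  31  30  31  35  61  93 103 149 160 160 162
 167 157]
218 [ 61  61  62  62  63  59  56  48  42  44  56  64  67  71 102 149 161 169
 176 154]
219 [ 62  63  62  63  62  62  62  61  59  59  63  64  64  64  71 103 157 176
 173 158]
220 [ 63  63  63  62  63  63  63  64  63  65  64  64  64  64  65  71 104 154
 162 160]
0.07 [311.1 204.3]
0.052 [310.6 208.5]
0.04 [310.2 211.2]
0.034 [310.1 212.6]
0.03 [309.9 213.5]
[310.  214.4]
```

Measured against the ring, the point is about 1 mm to the right in the image. I'll shift by −0.6 mm in x and y, then feel downward.

```bash
python3 -m jog '{"grip":[0,0,0,0,0],"translation":[[-0.0006,-0.0006,0],[0,0,-0.003],[0,0,-0.003],[0,0,0],[0,0,0]],"angular":[[0,0,0],[0,0,0],[0,0,0],[0,0,0],[0,0,0]]}'
```

```text
time: 6.8
ee_pos: [0.5499, -0.021, 0.2666]
eef_rot: [[-0.096, 0.995, -0.0], [0.995, 0.096, 0.0], [0.0, -0.0, -1.0]]
contact_force: [0.6, 0.2, -1.0]
opening: 0.167
grip_force: 40.0
```

```bash
python3 -m jog '{"grip":[0,0,0,0],"translation":[[0,0,-0.002],[0,0,-0.001],[0,0,0],[0,0,0]],"angular":[[0,0,0],[0,0,0],[0,0,0],[0,0,0]]}'
```

```text
time: 7.2
ee_pos: [0.5499, -0.021, 0.2637]
eef_rot: [[-0.096, 0.995, -0.0], [0.995, 0.096, 0.0], [0.0, -0.0, -1.0]]
contact_force: [0.3, 0.2, 0.1]
opening: 0.165
grip_force: 40.0
```

```bash
python3 -m jog '{"grip":[0,0,0],"translation":[[0,0,-0.0015],[0,0,0],[0,0,0]],"angular":[[0,0,0],[0,0,0],[0,0,0]]}'
```

```text
time: 7.5
ee_pos: [0.5498, -0.021, 0.2622]
eef_rot: [[-0.096, 0.995, -0.0], [0.995, 0.096, -0.0], [-0.0, -0.0, -1.0]]
contact_force: [0.9, -0.2, -2.5]
opening: 0.168
grip_force: 40.0
```

```bash
python3 -m jog '{"grip":[0,0,0],"translation":[[0,0,-0.0015],[0,0,0],[0,0,0]],"angular":[[0,0,0],[0,0,0],[0,0,0]]}'
```

```text
time: 7.8
ee_pos: [0.5498, -0.021, 0.2607]
eef_rot: [[-0.096, 0.995, -0.0], [0.995, 0.096, 0.0], [0.0, -0.0, -1.0]]
contact_force: [-0.2, -1.2, -2.2]
opening: 0.169
grip_force: 40.0
```

There's no contact with the sleeve's end at 40 mm. The point is at least 18 mm long, so it is already below the ring's top and inside the bore. I'll continue in small steps.

```bash
python3 -m jog '{"grip":[0,0,0],"translation":[[0,0,-0.0015],[0,0,0],[0,0,0]],"angular":[[0,0,0],[0,0,0],[0,0,0]]}'; python3 -m jog '{"grip":[0,0,0],"translation":[[0,0,-0.001],[0,0,0],[0,0,0]],"angular":[[0,0,0],[0,0,0],[0,0,0]]}'
```

```text
time: 8.1
ee_pos: [0.5498, -0.0211, 0.2592]
eef_rot: [[-0.096, 0.995, -0.0], [0.995, 0.096, 0.0], [0.0, -0.0, -1.0]]
contact_force: [0.6, 0.2, -2.2]
opening: 0.168
grip_force: 40.0
time: 8.4
ee_pos: [0.5499, -0.021, 0.2583]
eef_rot: [[-0.096, 0.995, 0.0], [0.995, 0.096, -0.0], [-0.0, 0.0, -1.0]]
contact_force: [0.1, -1.1, -1.3]
opening: 0.17
grip_force: 40.0
```

```bash
python3 -m jog '{"grip":[0,0,0],"translation":[[0,0,-0.001],[0,0,0],[0,0,0]],"angular":[[0,0,0],[0,0,0],[0,0,0]]}'; python3 -m jog '{"grip":[0,0,0],"translation":[[0,0,-0.001],[0,0,0],[0,0,0]],"angular":[[0,0,0],[0,0,0],[0,0,0]]}'
```

```text
time: 8.7
ee_pos: [0.5499, -0.0211, 0.2575]
eef_rot: [[-0.096, 0.995, 0.0], [0.995, 0.096, -0.0], [-0.0, 0.0, -1.0]]
contact_force: [-0.3, -0.6, 2.2]
opening: 0.171
grip_force: 40.0
time: 9.0
ee_pos: [0.5499, -0.021, 0.2564]
eef_rot: [[-0.096, 0.995, 0.0], [0.995, 0.096, -0.0], [-0.0, 0.0, -1.0]]
contact_force: [1.5, -0.0, 2.2]
opening: 0.165
grip_force: 40.0
```

Contact came at TCP z≈0.2578. Now the press, in steps.

```bash
python3 -m jog '{"grip":[0,0,0,0],"translation":[[0,0,-0.0015],[0,0,-0.0015],[0,0,0],[0,0,0]],"angular":[[0,0,0],[0,0,0],[0,0,0],[0,0,0]]}'; python3 -m jog '{"grip":[0,0,0],"translation":[[0,0,-0.001],[0,0,0],[0,0,0]],"angular":[[0,0,0],[0,0,0],[0,0,0]]}'
```

```text
time: 9.4
ee_pos: [0.55, -0.0211, 0.2537]
eef_rot: [[-0.096, 0.995, 0.001], [0.995, 0.096, -0.0], [-0.0, 0.001, -1.0]]
contact_force: [-1.1, -0.4, 7.7]
opening: 0.166
grip_force: 40.0
time: 9.7
ee_pos: [0.55, -0.0211, 0.2529]
eef_rot: [[-0.096, 0.995, 0.001], [0.995, 0.096, -0.0], [-0.0, 0.001, -1.0]]
contact_force: [-1.5, 0.3, 7.4]
opening: 0.167
grip_force: 40.0
```

```bash
python3 -m jog '{"grip":[0,0,0],"translation":[[0,0,-0.0007],[0,0,0],[0,0,0]],"angular":[[0,0,0],[0,0,0],[0,0,0]]}'
```

```text
time: 10.0
ee_pos: [0.55, -0.0211, 0.2522]
eef_rot: [[-0.096, 0.995, 0.001], [0.995, 0.096, -0.0], [-0.001, 0.001, -1.0]]
contact_force: [-0.9, 0.4, 8.7]
opening: 0.165
grip_force: 40.0
```

```bash
python3 -m jog '{"grip":[0,0,0],"translation":[[0,0,-0.0006],[0,0,0],[0,0,0]],"angular":[[0,0,0],[0,0,0],[0,0,0]]}'; python3 -m jog '{"grip":[0,0,0],"translation":[[0,0,-0.0005],[0,0,0],[0,0,0]],"angular":[[0,0,0],[0,0,0],[0,0,0]]}'
```

```text
time: 10.3
ee_pos: [0.55, -0.0211, 0.2515]
eef_rot: [[-0.096, 0.995, 0.001], [0.995, 0.096, -0.0], [-0.0, 0.001, -1.0]]
contact_force: [-1.0, 0.1, 7.7]
opening: 0.169
grip_force: 40.0
time: 10.6
ee_pos: [0.5499, -0.0211, 0.2505]
eef_rot: [[-0.096, 0.995, 0.0], [0.995, 0.096, -0.0], [-0.0, 0.0, -1.0]]
contact_force: [0.2, -0.6, 2.1]
opening: 0.168
grip_force: 40.0
```

```bash
python3 -m jog '{"grip":[0,0,0],"translation":[[0,0,-0.0004],[0,0,0],[0,0,0]],"angular":[[0,0,0],[0,0,0],[0,0,0]]}'
```

```text
time: 10.9
ee_pos: [0.5499, -0.0211, 0.25]
eef_rot: [[-0.096, 0.995, 0.0], [0.995, 0.096, -0.0], [-0.0, 0.0, -1.0]]
contact_force: [0.6, 0.2, 3.4]
opening: 0.17
grip_force: 40.0
```

The spring snapped: the force fell from about 8 N to 2–3 N with no stop hit. Now I'll lift straight up, then return with the wrist turned back.

```bash
python3 -m jog '{"grip":[0,0,0,0,0,0],"translation":[[0,0,0.005],[0,0,0.015],[0,0,0.025],[0,0,0.03],[0,0,0.025],[0,0,0]],"angular":[[0,0,0],[0,0,0],[0,0,0],[0,0,0],[0,0,0],[0,0,0]]}'; python3 -m jog '{"grip":[0,0,0,0,0,0,0,0,0,0],"translation":[[-0.009,-0.0345,0],[-0.009,-0.0345,0],[-0.009,-0.0345,0],[-0.009,-0.0345,0],[-0.009,-0.0345,0],[-0.009,-0.0345,0],[-0.009,-0.0345,0],[-0.009,-0.0345,0],[0,0,0],[0,0,0]],"angular":[[0,0,-0.15],[0,0,-0.15],[0,0,-0.15],[0,0,-0.15],[0,0,-0.15],[0,0,-0.15],[0,0,-0.15],[0,0,-0.15],[0,0,0],[0,0,0]]}'
```

```text
time: 11.5
ee_pos: [0.55, -0.021, 0.3527]
eef_rot: [[-0.096, 0.995, 0.005], [0.995, 0.096, -0.001], [-0.002, 0.005, -1.0]]
contact_force: [0.2, -0.0, -1.6]
opening: 0.167
grip_force: 40.0
time: 12.5
ee_pos: [0.4776, -0.2972, 0.3484]
eef_rot: [[0.893, 0.45, -0.002], [0.45, -0.893, 0.002], [-0.001, -0.003, -1.0]]
contact_force: [0.3, 0.3, -2.5]
opening: 0.167
grip_force: 40.0
```

```bash
python3 -m jog '{"grip":[0,0,0,0,0,0,0],"translation":[[-0.0015,-0.0075,0],[0,0,0],[0,0,-0.025],[0,0,-0.025],[0,0,-0.015],[0,0,0],[0,0,0]],"angular":[[0,0,0],[0,0,0],[0,0,0],[0,0,0],[0,0,0],[0,0,0],[0,0,0]]}'
```

```text
time: 13.2
ee_pos: [0.4767, -0.3042, 0.2856]
eef_rot: [[0.893, 0.451, 0.0], [0.451, -0.893, -0.0], [0.0, 0.0, -1.0]]
contact_force: [-0.5, 0.1, -1.5]
opening: 0.171
grip_force: 40.0
```

```bash
python3 -m jog '{"grip":[0,0,0,0,0,0],"translation":[[-0.0006,-0.0006,0],[0,0,-0.005],[0,0,-0.005],[0,0,-0.003],[0,0,0],[0,0,0]],"angular":[[0,0,0],[0,0,0],[0,0,0],[0,0,0],[0,0,0],[0,0,0]]}'
```

```text
time: 13.8
ee_pos: [0.4758, -0.3052, 0.272]
eef_rot: [[0.893, 0.45, -0.0], [0.45, -0.893, 0.0], [-0.0, -0.0, -1.0]]
contact_force: [-0.1, -0.5, -0.8]
opening: 0.166
grip_force: 40.0
```

```bash
python3 -m jog '{"grip":[0,0,0,0,0],"translation":[[0,0,-0.004],[0,0,-0.004],[0,0,-0.003],[0,0,0],[0,0,0]],"angular":[[0,0,0],[0,0,0],[0,0,0],[0,0,0],[0,0,0]]}'
```

```text
time: 14.3
ee_pos: [0.4758, -0.3052, 0.261]
eef_rot: [[0.893, 0.45, -0.0], [0.45, -0.893, 0.0], [-0.0, -0.0, -1.0]]
contact_force: [0.4, -0.9, -2.4]
opening: 0.166
grip_force: 40.0
```

Going in with no resistance. It needs 10 mm more to the ledge at z≈0.2507.

```bash
python3 -m jog '{"grip":[0,0,0,0,0],"translation":[[0,0,-0.004],[0,0,-0.004],[0,0,-0.001],[0,0,0],[0,0,0]],"angular":[[0,0,0],[0,0,0],[0,0,0],[0,0,0],[0,0,0]]}'; python3 -m jog '{"grip":[0,0,0],"translation":[[0,0,-0.0008],[0,0,0],[0,0,0]],"angular":[[0,0,0],[0,0,0],[0,0,0]]}'
```

```text
time: 14.8
ee_pos: [0.4758, -0.3052, 0.2521]
eef_rot: [[0.893, 0.45, 0.0], [0.45, -0.893, -0.0], [0.0, 0.0, -1.0]]
contact_force: [-0.3, 0.6, -2.0]
opening: 0.166
grip_force: 40.0
time: 15.1
ee_pos: [0.4758, -0.3052, 0.2513]
eef_rot: [[0.893, 0.45, 0.0], [0.45, -0.893, -0.0], [0.0, 0.0, -1.0]]
contact_force: [-0.5, -0.2, -2.2]
opening: 0.164
grip_force: 40.0
```

```bash
python3 -m jog '{"grip":[0.25,0.4,0.6,0.8,1,1,1,1,1,1],"translation":[[0,0,0],[0,0,0],[0,0,0],[0,0,0],[0,0,0],[0,0,0],[0,0,0],[0,0,0],[0,0,0],[0,0,0]],"angular":[[0,0,0],[0,0,0],[0,0,0],[0,0,0],[0,0,0],[0,0,0],[0,0,0],[0,0,0],[0,0,0],[0,0,0]]}'; python3 -m jog '{"grip":[1,1,1,1,1,1,1,1,1,1],"translation":[[0,0,0.01],[0,0,0.03],[0,0,0.04],[0,0,0.04],[-0.02,0,0.04],[-0.04,0,0],[-0.04,0,0],[-0.04,0,0],[0,0,0],[0,0,0]],"angular":[[0,0,0],[0,0,0],[0,0,0],[0,0,0],[0,0,0],[0,0,0],[0,0,0],[0,0,0],[0,0,0],[0,0,0]]}'
python3 - <<'E'
from h import *
snap('scene');crop('scene','s5',150,160,350,310,4)
E
```

```text
time: 16.1
ee_pos: [0.4758, -0.3051, 0.2512]
eef_rot: [[0.893, 0.45, -0.0], [0.45, -0.893, 0.0], [0.0, -0.0, -1.0]]
contact_force: [-0.4, 0.3, 1.2]
opening: 1.002
grip_force: 0.0
time: 17.1
ee_pos: [0.3354, -0.3052, 0.4122]
eef_rot: [[0.894, 0.449, 0.001], [0.449, -0.894, -0.001], [0.0, 0.002, -1.0]]
contact_force: [0.5, -0.7, -0.3]
opening: 0.997
grip_force: 0.0
scene ['pixels', 'K', 'position', 'rotation']
```

View pics/s5.png

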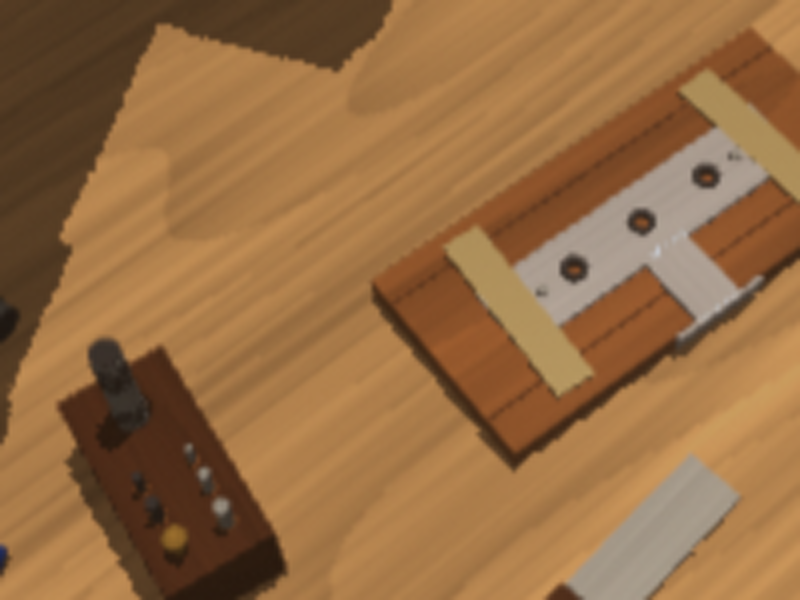

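The picture shows the punch upright in its hole, with its top at the same pixel as at the start (about 176,248 in the full image). The drawer front hasn't moved. Handing in.

```bash
python3 -c "
from bench import *
print(sign_off())"
```

```text
the job is handed in; nothing more can be done
None
```

I pressed the punch in the middle bushing until its spring snapped, put it back upright in its hole in the bit block, let go and handed the job in at about 17 s of robot time; `sign_off()` returned no verdict.

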